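# Lift a freshly planted scenic base onto the drying rack with a spatula

## Task

The round scenic base has just been glued and must not be touched by the fingers: pick up the spatula by its handle, slide its blade under the base until the base is pushed home against the curved wooden stop, then lift it and carry it level to the drying rack. Set it down gently so that it lies level across both rails in the middle of the rack, lowering the blade between the rails; draw the spatula out and lay it flat on the blue mat again, handle up. Leave the glue bottle, the tubs and the jar where they stand.

Things in the scene. Friction and masses are not known exactly. Their poses are not given: they have to be found in the camera images.
- spatula: Spatula, 200 g, lying flat on the blue mat. Polished, slippery steel blade 50 wide, 2.5 thick, from x = -40 to +123 mm; wooden handle above it: flat-sided bar along x from -49 to +26 mm, 22 wide (y), z = 39 to 65 mm. A neck plate (30 wide, front face x = +26 mm) joins them; a base fully on the blade has its rim at the neck. Origin: blade underside, below the grip. x to the front edge, z up.
- spatula_grip (a point): Middle of the handle's gripping place, 52 mm straight above the spatula's origin. The spatula's front points roughly away from the robot at the start.
- spatula_tip (a point): Middle of the blade's front edge, on the underside, 123 mm ahead of the spatula's origin.
- spatula_heel (a point): Middle of the blade's rear edge, on the underside, 40 mm behind the spatula's origin.
- base: Round black scenic base, green tufts and grey rocks on top, 110 diameter, rim 12 thick, up to 30 high, 140 to 280 g. Origin: centre of underside, z up. Lies on the bench, loose, 15 to 45 mm short of home at the stop; yaw means nothing. Underside flat to radius 44 mm, then a bevel rises to 6 mm at the rim: a blade flat on the bench slips under it, at once or when the stop holds it.
- stop: Plywood stop fixed to the bench at the end of a green cutting mat (under 1 mm thick): three blocks 22 high in an arc, open to its own -x. Origin: on the bench, where the base's centre is when home, touching the two outer blocks. Slide the blade in along the stop's +x, flat on the bench; the arc centres the base. Rigid: at home the force rises sharply.
- rack: Plywood drying rack fixed to the bench: two parallel rails along its x, 150 long, 25 wide each, 66 free between them, tops 50 above the bench, on a dark floor plate 6 thick. Open at both ends. Origin: on the bench at the middle of the rack, between the rails. The spatula comes in along the rack's +x.
- mat: Blue rubber tool mat fixed to the bench, 210 long (x), 110 wide (y), 3 thick. Origin: centre of its underside.
- glue: Bystander: white glue bottle with orange label and purple cap, 48 in diameter, 142 high. Origin: centre of its underside.
- tub_left: Bystander: olive tub with white lid, 82 in diameter, 47 high, on the left of the bench. Origin: centre of its underside.
- tub_right: Bystander: the same tub on the right of the bench.
- jar: Bystander: amber paint jar with black cap, 44 in diameter, 50 high. Origin: centre of its underside.
There are look-alikes about, which are no part of the job. Leave any pink look-alike of the base alone. What is shaped like the spatula but turquoise is not meant.

How it is judged:
On the way, in this order (a step that is already met when the one before it is completed fails the run):
1. the blade is well under the base (its front edge at least 25 mm past the base's centre, the centre within 20 mm of the blade's middle line) while the base is home against the stop (within 7 mm) (horizontal distance between base and stop below 0.007 m and x of base in the frame of spatula_tip below -0.025 m and y of base in the frame of spatula between -0.02 and 0.02 m and z of base in the frame of spatula above 0.0005 m), for 0.1 s.
2. the base is lifted on the blade, its underside more than 60 mm above the bench (height (world z) of base above 0.06 m and contact force between base and spatula above 0.5 N), for 0.2 s.
3. the base lies on both rails and the blade has been drawn out from under it (horizontal distance between base and rack below 0.03 m and height (world z) of base between 0.046 and 0.054 m and contact force between base and spatula below 0.05 N and horizontal distance between base and spatula_tip above 0.06 m), for 0.2 s.
At the end, for the whole second after the job is handed in: Base at rest, level on both rails (tilt under 0.06 rad), centre within 25 mm of the rack's middle along the rails and 11 mm across; spatula at rest, flat, handle up on the blue mat, both blade ends at most 10 mm beyond the mat's ends and within 50 mm of its long middle line (x of base in the frame of rack between -0.025 and 0.025 m and y of base in the frame of rack between -0.011 and 0.011 m and height (world z) of base between 0.046 and 0.054 m and angle between each of base, spatula's own z axis and vertical below 0.06 rad and linear speed of each of base, spatula below 0.02 m/s and x of spatula_tip in the frame of mat between -0.115 and 0.115 m and y of spatula_tip in the frame of mat between -0.05 and 0.05 m and x of spatula_heel in the frame of mat between -0.115 and 0.115 m and y of spatula_heel in the frame of mat between -0.05 and 0.05 m and height (world z) of spatula below 0.007 m); the robot touches nothing.
It fails at once if the fingers touch the base (contact force between base and the fingers above 0.3 N).
It fails at once if the base is tipped by more than 0.35 rad (angle between base's own z axis and vertical above 0.35 rad).
It fails at once if the base is set on the rack with a knock of more than 30 N (contact force between base and rack above 30 N).
It fails at once if the glue bottle, a tub or the jar is moved by more than 30 mm or tipped (distance of any of glue, jar, tub_left, tub_right from where it was at the start of the episode above 0.03 m or angle between any of glue, jar, tub_left, tub_right's own z axis and vertical above 0.5 rad).
It also fails if it takes over 67 s, if anything falls off the work surface, if the arm or the gripper's body presses on something with over 40 N, if the wrist force passes 120 N, or if a joint passes its speed limit or range.

## Robot

A 7-joint arm with a two-finger parallel gripper is mounted at the origin on the work surface. World frame = base frame: x ahead of the robot, y to its left, z up, the work surface at z = 0. Lengths are in m, angles in rad, forces in N, time in s.
With the tool pointing down it reaches from about 0.4 to 0.875 m from the base axis. Payload 19.3 kg.
Tool frame: the origin (TCP) lies on the centre line of the jaws, within the pads' length; the fingertips stand 14 mm ahead of it and the grasp point (between the pads) lies 5 mm behind it; z points along the fingers, y is the line along which they close (so a half turn about z gives the same grasp; the last joint's range is limited). The gripper opens to 85 mm and grips with 20 to 120 N. Pads are 22 mm wide; open, the fingers measure 114 mm over their backs; the gripper's body (76 mm by 85 mm) begins 54 mm behind the grasp point. The pads swing forward as they close: fully open they stand 13 mm farther back than shut.
Start: joints at [-1.235, 0.521, -0.036, 1.599, 0.021, 1.021, -0.113], TCP at [0.247, 0.574, 0.245] pointing down, gripper open.
Joint ranges: [-2.91, 2.91], [-0.3, 2.13], [-1.5, 1.42], [0.17, 2.43], [-1.26, 4.41], [0.16, 1.93], [-2.52, 2.52]. Speed limits (rad/s): [1.89, 1.89, 2.39, 2.39, 3.01, 3.01, 3.01].

## Interface

Orientations are given as [roll, pitch, yaw] about the fixed x, y, z axes, in that order (R = Rz(yaw) Ry(pitch) Rx(roll)).
In Python, from workcell import bot, grab_frame, regions_of gives the robot as it stands. The module is installed in compiled form; this text tells all that it offers.
- The arm moves only by the tool play_rows, never from a script. Its argument "plan" is a list of rows, each a list of 3 entries, a list of its own where there are three numbers: the shift along the tool's x, y, z in units of 2.5 cm (1.0 is 2.5 cm), then the turn, a rotation vector about the tool's x, y, z in units of 0.15 rad (1.0 is 0.15 rad), then the closure, from -1 (fully open) to 1 (shut). In form: [[[tx, ty, tz], [rx, ry, rz], jaw], ...]. A call has 1 to 20 rows; each row shifts and turns the commanded pose from where the row before left it, along the tool's axes as they then stand; what a row does not reach is not made up. A row lasts 1/8 s, in which the tool goes at most 62.5 mm and 10.7 degrees, less where a joint would pass 70% of its speed; a pose out of reach is approached as far as the arm can. A call with a number of a shift or a turn outside -1 to 1 is refused whole. A call with a gripper value outside its range is refused whole. The fingers move at their own pace and stop on an object; "newtons" is the grip in N (left out, the last holds). Time passes only in rows, so rows that do not move let the fingers close. It gives the time, the measured TCP pose, the force, the opening and the grip force at its end, in the units of the state.
- bot.observe(): the state, without advancing time (a new reading comes with each control period).
- grab_frame(name): name is "side" or "top"; returns a dict with "pixels" (384x512x3 uint8, red, green, blue), "depth" (384x512 float32, m along the optical axis (not along the pixel's ray), 0 where there is no reading), "camera_matrix" (3x3 intrinsics, pixels), "R" (3x3) and "t" (3): a world point X has camera coordinates R X + t. Camera axes: x right, y down, z forward; pixel columns grow to the right and rows downward; lengths in m; the calibration is good to about 2 mm. A picture is of the moment at which its call begins.
- bot.job_done(): hands the job in; it is judged then, once.
Trained networks look in the newest picture that a camera, given by its name, has taken for a name from the list of things; names that differ only in an ending like _2 or _b are one class to them, and where a whole thing is asked for, a point or a joint stands for the part that bears it (a point fixed in the world has none). Each returns a list of dicts, best first, with "p" (0 to 1); they miss things now and then, are a little off and sometimes report something else, mostly with a low value. They report only what shows in the picture. A call takes as long as a camera call. They do not tell look-alikes from the thing itself.
- regions_of(thing, camera): "mask" (384x512 bool, what is visible of it) and "box" ([left, top, right, bottom] in pixels, round what is visible of it).
The state is a dict: "clock": time; "qpos": joint angles; "qd": joint speeds; "joint_efforts": joint torques, N m; "position": TCP position; "tool_rot": TCP orientation; "force": force on the tool from outside, world axes, zero at the start; "moment": the same for the moment, N m; "grip_width": finger opening in m; "finger_force": force on a finger pad.
Only numpy, scipy, OpenCV 4.12 (cv2) and the standard library are available. Lean on these libraries where they do the work, as an engineer would, in place of code of your own. Each camera call takes 0.05 s, during which the arm holds its last target. There are 200 camera calls.

## Working session

There is one attempt and no reset: what is moved stays moved. The work goes in short steps, Python scripts to look and compute and a tool call to move; the robot and the scene stay as the last step left them, time stands still between calls to the robot, and variables do not carry over. Pictures are saved under pics/ and viewed, at most 10 in all, crops included, and the job is handed in when it is done.

Besides the shell and the picture viewer there is one more tool, called after "Request:" by a JSON object that holds its "fn" and its "kwargs", one argument or row to a line. play_rows: Moves the arm, as the interface text tells. Its arguments: {"type":"object","properties":{"plan":{"type":"array"},"newtons":{"type":"number"}},"required":["plan"]}

```bash
mkdir -p pics; cat > h.py <<'E'
import numpy as np, cv2
from workcell import bot, grab_frame, regions_of
def cloud(f):
    K=f["camera_matrix"];d=f["depth"];v,u=np.mgrid[:384,:512]
    P=np.stack([(u-K[0,2])/K[0,0]*d,(v-K[1,2])/K[1,1]*d,d],-1)
    X=(P-f["t"])@f["R"]; X[d==0]=np.nan; return X
def save(f,n): cv2.imwrite("pics/"+n,f["pixels"][:,:,::-1])
E
python3 - <<'E'
from h import *
s=bot.observe();print(s)
for c in ["top","side"]:
    f=grab_frame(c);save(f,c+"0.png");X=cloud(f)
    for t in ["spatula","base","stop","rack","mat","glue","tub_left","tub_right","jar"]:
        for r in regions_of(t,c):
            if r["p"]<.3: continue
            m=r["mask"]; p=X[m]; p=p[~np.isnan(p[:,0])]
            rgb=f["pixels"][m].mean(0).astype(int)
            if len(p): print(c,t,round(r["p"],2),np.round(r["box"]),m.sum(),"min",np.percentile(p,2,0).round(3),"max",np.percentile(p,98,0).round(3),rgb)
E
```

```text
{'clock': 0.0, 'qpos': array([-1.23523964,  0.52204142, -0.03636691,  1.6000401 ,  0.02120435,
        1.0211118 , -0.11284833]), 'qd': array([ 1.91091536e-03,  1.23104521e-03,  4.24556918e-04,  1.37462056e-03,
        5.78237216e-05,  4.49324966e-05, -1.58735796e-03]), 'joint_efforts': array([-1.12068621e-03, -9.27115059e+01,  1.97914526e+00, -3.69927406e+01,
        1.76789862e-02,  8.44591734e-03, -3.34044933e-05]), 'position': array([0.24657413, 0.57392588, 0.24469671]), 'tool_rot': array([-3.14037928e+00,  7.26025688e-05,  2.73581482e+00]), 'force': array([ 0.10154343,  0.41208716, -0.23795979]), 'moment': array([-0.01644672,  0.00450748,  0.02426362]), 'finger_force': 0.0, 'grip_width': 0.08494766665248278}
top spatula 0.91 [251. 178. 276. 218.] 546 min [ 0.453 -0.032  0.   ] max [0.609 0.045 0.072] [129 131 111]
top spatula 0.66 [168. 255. 187. 297.] 601 min [ 0.157  0.276 -0.003] max [0.309 0.334 0.068] [ 40 136 118]
top spatula 0.4 [378. 191. 399. 208.] 373 min [ 0.486 -0.514  0.013] max [ 0.557 -0.444  0.053] [181 175 155]
top base 0.88 [322. 176. 353. 199.] 652 min [ 0.531
[... 1808 characters left out ...]
-0.035 -0.002] max [0.611 0.042 0.066] [119 114 102]
side glue 0.53 [301. 144. 317. 178.] 343 min [0.773 0.024 0.003] max [0.813 0.063 0.131] [120  85  74]
side tub_left 0.85 [168. 119. 191. 140.] 354 min [ 0.427  0.438 -0.004] max [0.513 0.52  0.047] [142 131 109]
side tub_right 0.88 [321. 303. 355. 340.] 903 min [ 0.483 -0.519 -0.002] max [ 0.557 -0.447  0.049] [164 148 130]
side tub_right 0.54 [225. 189. 275. 215.] 761 min [ 0.451 -0.03  -0.002] max [0.606 0.044 0.066] [119 115 102]
side jar 0.64 [319. 184. 332. 201.] 232 min [ 0.754 -0.118 -0.004] max [ 0.825 -0.044  0.051] [72 52 34]
side jar 0.36 [167. 120. 187. 138.] 343 min [ 0.427  0.438 -0.004] max [0.496 0.573 0.047] [141 131 109]
```

```bash
python3 - <<'E'
import cv2,numpy as np
a=cv2.imread("pics/top0.png")[100:300,110:410];b=cv2.imread("pics/side0.png")[110:345,100:400]
cv2.imwrite("pics/top0c.png",cv2.resize(a,None,fx=2.66,fy=2.66,interpolation=cv2.INTER_CUBIC));cv2.imwrite("pics/side0c.png",cv2.resize(b,None,fx=2.5,fy=2.5,interpolation=cv2.INTER_CUBIC))
E
```

```text
(no output)
```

View pics/top0c.png

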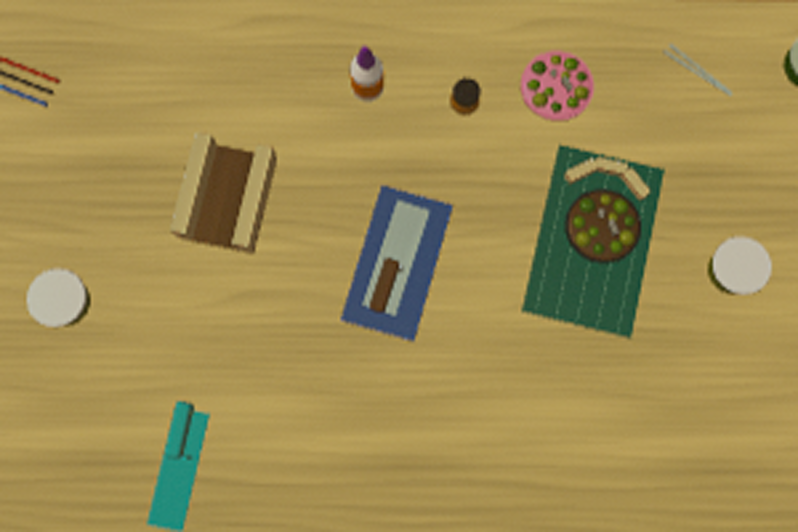

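View pics/side0c.png

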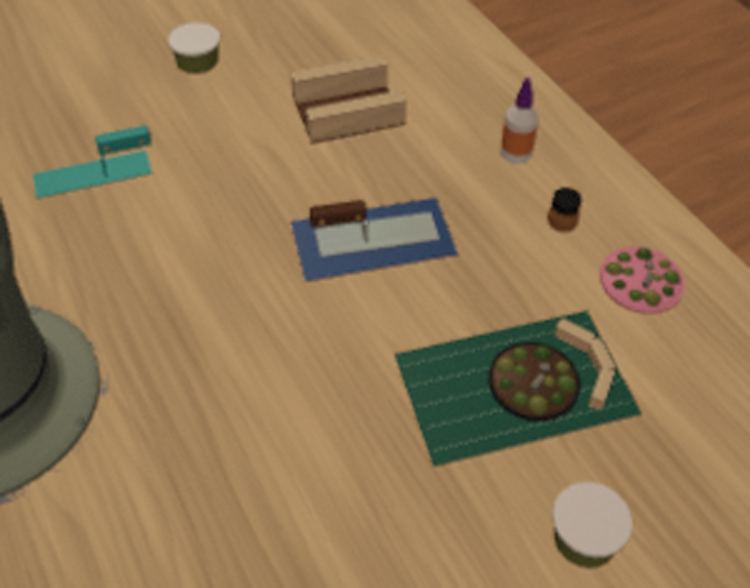

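The pictures show the steel spatula on the blue mat (top crop 400,260), the black base at (603,227) short of the arc stop at (610,172), and the rack at (225,193). The turquoise spatula and pink base are look-alikes. Next I fit the poses.

```bash
cat >> h.py <<'E'
def plane(f,m,z):
    K=f["camera_matrix"];v,u=np.nonzero(m)
    D=np.linalg.inv(K)@np.stack([u,v,np.ones(len(u))]); D=f["R"].T@D; C=-f["R"].T@f["t"]
    s=(z-C[2])/D[2]; return (C[:,None]+D*s).T[:,:2]
def rect(P):
    c,wh,a=cv2.minAreaRect(P.astype(np.float32)*1000)
    if wh[0]<wh[1]: wh=wh[::-1];a+=90
    return np.round(c,1),np.round(wh,1),round((a+90)%180-90,1)
def big(m):
    n,l,s,_=cv2.connectedComponentsWithStats(m.astype(np.uint8)); 
    return l==1+np.argmax(s[1:,4]) if n>1 else m
def inb(X,b): return (X[...,0]>b[0])&(X[...,0]<b[1])&(X[...,1]>b[2])&(X[...,1]<b[3])
E
python3 - <<'E'
from h import *
for c in ["top","side"]:
    f=grab_frame(c);X=cloud(f);I=f["pixels"].astype(int);r,g,b=I[...,0],I[...,1],I[...,2];z=X[...,2]
    h=cv2.cvtColor(f["pixels"],cv2.COLOR_RGB2HSV).astype(int);H,S,V=h[...,0],h[...,1],h[...,2]
    box=inb(X,(.4,.66,-.1,.1))
    blue=box&(H>100)&(H<125)&(S>90)
    print(c,"bluemat",rect(plane(f,blue,.003)))
    blade=big(box&(S<60)&(V>110)&(z<.03)); print("blade",rect(plane(f,blade,.0055)),blade.sum())
    han=big(box&(z>.045)); print("handle",rect(plane(f,han,.065)),han.sum(), np.nanpercentile(z[han],[50,95]))
    box=inb(X,(.40,.72,-.42,-.15))
    gm=box&(H>65)&(H<95)&(S>90); print("green",rect(plane(f,big(gm),.001)))
    st=box&(V>140)&(S<150)&(z>.012)&(H<30)&(X[...,0]>.58); P=plane(f,big(st),.022); print("stop",len(P),rect(P)); np.save(c+"stop.npy",P)
    bs=box&(z>.005)&(V<115)&(X[...,0]>.5)&(X[...,0]<.66); bs=big(bs); P=plane(f,bs,.012)
    print("base",np.round(cv2.minEnclosingCircle(P.astype(np.float32)*1000)[0]),cv2.minEnclosingCircle(P.astype(np.float32)*1000)[1],P.mean(0))
    box=inb(X,(.5,.74,.15,.36)); ra=box&(z>.042)&(S<150); P=plane(f,ra,.05); print("rails",rect(P),ra.sum())
    n,l,s,_=cv2.connectedComponentsWithStats(ra.astype(np.uint8))
    for i in range(1,n):
        if s[i,4]>60: print("  rail",rect(plane(f,l==i,.05)),s[i,4])
    print("cam",(-f["R"].T@f["t"]).round(2))
E
```

```text
top bluemat (array([529.9,   3.3]), array([203.5, 106.5]), -15.4)
blade (array([536.6,   5.6]), array([165.9,  50.7]), -17.6) 430
handle (array([482.4,  20.7]), array([76.4, 22.2]), -17.2) 126 [0.06706122 0.0718876 ]
green (array([ 568. , -284.2]), array([255. , 156.1]), -13.4)
stop 133 (array([ 660. , -304.2]), array([119.2,  41.9]), 77.1)
base [ 587. -294.] 64.61476135253906 [ 0.58229729 -0.29461735]
rails (array([620.9, 254.7]), array([150.8, 117.3]), -10.8) 531
  rail (array([629.3, 299.2]), array([150.7,  26.5]), -11.0) 264
  rail (array([612.2, 210.2]), array([150.3,  26.6]), -10.7) 267
cam [0.26 0.   1.35]
side bluemat (array([5.263e+02, 5.000e-01]), array([202.6, 102.6]), -15.3)
blade (array([533.1,   2.9]), array([164.5,  52. ]), -17.2) 516
handle (array([479.4,   9.6]), array([76. , 37.6]), -17.0) 187 [0.06233411 0.06677064]
green (array([ 564.6, -284.7]), array([253.9, 154. ]), -13.4)
stop 176 (array([ 658. , -307.5]), array([117.5,  41.4]), 76.6)
base [ 582. -299.] 56.1286735534668 [ 0.58151032 -0.30012887]
rails (array([619.2, 245.8]), array([149.4, 121.7]), -10.9) 385
  rail (array([628.2, 290.6]), array([148.2,  31.7]), -11.9) 178
  rail (array([610.6, 201.4]), array([149.4,  31.1]), -10.8) 206
cam [ 0.08 -0.78  1.01]
```

Request:
{"fn": "play_rows", "kwargs": {
  "plan": [
    [[0, 0, 0], [0, 0, -0.69], -1],
    [[-0.846, -0.965, 0], [0, 0, 0], -1],
    [[-0.846, -0.965, 0], [0, 0, 0], -1],
    [[-0.846, -0.965, 0], [0, 0, 0], -1],
    [[-0.846, -0.965, 0], [0, 0, 0], -1],
    [[-0.846, -0.965, 0], [0, 0, 0], -1],
    [[-0.846, -0.965, 0], [0, 0, 0], -1],
    [[-0.846, -0.965, 0], [0, 0, 0], -1],
    [[-0.846, -0.965, 0], [0, 0, 0], -1],
    [[-0.846, -0.965, 0], [0, 0, 0], -1],
    [[-0.846, -0.965, 0], [0, 0, 0], -1],
    [[-0.846, -0.965, 0], [0, 0, 0], -1],
    [[-0.846, -0.965, 0], [0, 0, 0], -1],
    [[-0.846, -0.965, 0], [0, 0, 0], -1],
    [[-0.846, -0.965, 0], [0, 0, 0], -1],
    [[-0.846, -0.965, 0], [0, 0, 0], -1],
    [[-0.846, -0.965, 0], [0, 0, 0], -1],
    [[-0.846, -0.965, 0], [0, 0, 0], -1],
    [[-0.846, -0.965, 0], [0, 0, 0], -1],
    [[-0.846, -0.965, 0], [0, 0, 0], -1]
  ],
  "newtons": 100
}}

```text
clock: 3.6
position: [0.4943, 0.016, 0.2454]
tool_rot: [3.141, 0.0, 2.839]
force: [0.5, 0.9, -0.4]
grip_width: 0.0853
finger_force: 0.0
```

Request:
{"fn": "play_rows", "kwargs": {
  "plan": [
    [[0, 0, 0.9], [0, 0, 0], -1],
    [[0, 0, 0.9], [0, 0, 0], -1],
    [[0, 0, 0.9], [0, 0, 0], -1],
    [[0, 0, 0.9], [0, 0, 0], -1],
    [[0, 0, 0.9], [0, 0, 0], -1],
    [[0, 0, 0.9], [0, 0, 0], -1],
    [[0, 0, 0.9], [0, 0, 0], -1],
    [[0, 0, 0.8], [0, 0, 0], -1],
    [[0, 0, 0.7], [0, 0, 0], -1],
    [[0, 0, 0], [0, 0, 0], -1]
  ]
}}

```text
clock: 4.85
position: [0.4934, 0.0169, 0.0496]
tool_rot: [-3.141, -0.002, 2.839]
force: [-0.2, -0.6, 0.2]
grip_width: 0.0857
finger_force: 0.0
```

```bash
python3 - <<'E'
from h import *
f=grab_frame("side");s=bot.observe();print(s["position"],s["force"],s["qpos"].round(2))
a=f["pixels"][140:240,180:320,::-1];cv2.imwrite("pics/s1.png",cv2.resize(a,None,fx=4,fy=4,interpolation=cv2.INTER_CUBIC))
E
```

```text
[0.49380182 0.01692665 0.0502919 ] [-0.81679058 -0.2811146   0.06899931] [-0.22  0.64  0.08  2.08 -0.12  0.43  1.23]
```

View pics/s1.png

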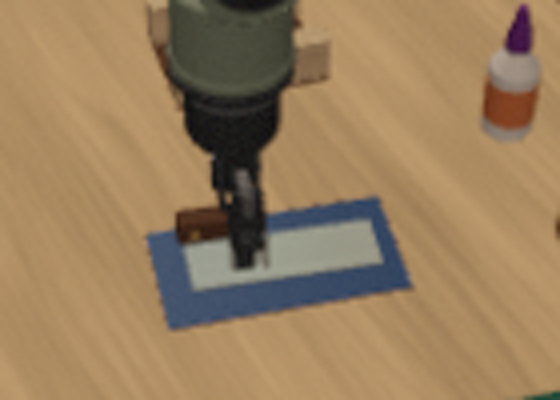

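The fingers straddle the handle at (240,240), just behind the neck at (265,250). Close and lift.

Request:
{"fn": "play_rows", "kwargs": {
  "plan": [
    [[0, 0, 0], [0, 0, 0], 1],
    [[0, 0, 0], [0, 0, 0], 1],
    [[0, 0, 0], [0, 0, 0], 1],
    [[0, 0, 0], [0, 0, 0], 1],
    [[0, 0, 0], [0, 0, 0], 1],
    [[0, 0, 0], [0, 0, 0], 1],
    [[0, 0, 0], [0, 0, 0], 1],
    [[0, 0, 0], [0, 0, 0], 1]
  ],
  "newtons": 110
}}

```text
clock: 5.9
position: [0.494, 0.017, 0.0507]
tool_rot: [3.141, 0.0, 2.839]
force: [-2.3, -0.1, 9.2]
grip_width: 0.0208
finger_force: 107.7
```

Request:
{"fn": "play_rows", "kwargs": {
  "plan": [
    [[0, 0, -0.4], [0, 0, 0], 1],
    [[0, 0, -0.8], [0, 0, 0], 1],
    [[0, 0, -0.8], [0, 0, 0], 1],
    [[0, 0, -0.8], [0, 0, 0], 1],
    [[0, 0, -0.4], [0, 0, 0], 1],
    [[0, 0, 0], [0, 0, 0], 1],
    [[0, 0, 0], [0, 0, 0], 1]
  ]
}}

```text
clock: 6.78
position: [0.4936, 0.017, 0.1298]
tool_rot: [-3.141, -0.001, 2.839]
force: [0.2, 0.2, -1.3]
grip_width: 0.0207
finger_force: 107.8
```

```bash
cat >> h.py <<'E'
def blade(f,zb,box):
    "steel blade top at height zb: rect fit"
    X=cloud(f);h=cv2.cvtColor(f["pixels"],cv2.COLOR_RGB2HSV).astype(int)
    m=big(inb(X,box)&(h[...,1]<60)&(h[...,2]>110)&(X[...,2]>zb-.02)&(X[...,2]<zb+.02))
    p=X[m]; A=np.c_[p[:,:2],np.ones(len(p))]; k=np.linalg.lstsq(A,p[:,2],rcond=None)[0]
    return rect(plane(f,m,zb)),m.sum(),"slope",k[:2].round(3),"zmed",np.median(p[:,2]).round(4)
E
python3 - <<'E'
from h import *
s=bot.observe();print({k:s[k] for k in("position","tool_rot","force","moment","grip_width")})
zb=.0055+s["position"][2]-.0503
for c in("top","side"):print(blade(grab_frame(c),zb,(.4,.7,-.1,.1)))
E
```

```text
{'position': array([0.493573  , 0.01701127, 0.12976435]), 'tool_rot': array([-3.14125569e+00, -7.44976415e-04,  2.83937444e+00]), 'force': array([ 0.17196378,  0.21245035, -1.25996078]), 'moment': array([0.04041816, 0.12472468, 0.02650795]), 'grip_width': 0.02073421246038399}
((array([0., 0.]), array([0., 0.]), 0.0), np.int64(0), 'slope', array([0., 0.]), 'zmed', np.float64(nan))
((array([5.317e+02, 5.000e-01]), array([160.9,  50.5]), -17.1), np.int64(518), 'slope', array([-0.016, -0.029]), 'zmed', np.float64(0.0814))
  return _methods._mean(a, axis=axis, dtype=dtype,
  ret = ret.dtype.type(ret / rcount)
```

Request:
{"fn": "play_rows", "kwargs": {
  "plan": [
    [[0, 0, 0], [0, 0, -0.46], 1],
    [[0.107, -0.79, 0], [0, 0, 0], 1],
    [[0.107, -0.79, 0], [0, 0, 0], 1],
    [[0.107, -0.79, 0], [0, 0, 0], 1],
    [[0.107, -0.79, 0], [0, 0, 0], 1],
    [[0.107, -0.79, 0], [0, 0, 0], 1],
    [[0.107, -0.79, 0], [0, 0, 0], 1],
    [[0.107, -0.79, 0], [0, 0, 0], 1],
    [[0.107, -0.79, 0], [0, 0, 0], 1],
    [[0.107, -0.79, 0], [0, 0, 0], 1],
    [[0.107, -0.79, 0], [0, 0, 0], 1],
    [[0.107, -0.79, 0], [0, 0, 0], 1],
    [[0.107, -0.79, 0], [0, 0, 0], 1],
    [[0.107, -0.79, 0], [0, 0, 0], 1],
    [[0.107, -0.79, 0], [0, 0, 0], 1],
    [[0, 0, 0.7], [0, 0, 0], 1],
    [[0, 0, 0.7], [0, 0, 0], 1],
    [[0, 0, 0.7], [0, 0, 0], 1],
    [[0, 0, 0.7], [0, 0, 0], 1],
    [[0, 0, 0], [0, 0, 0], 1]
  ]
}}

```text
clock: 9.38
position: [0.3921, -0.2438, 0.0595]
tool_rot: [3.141, -0.002, 2.907]
force: [0.3, 0.5, -0.6]
grip_width: 0.0207
finger_force: 107.9
```

```bash
python3 - <<'E'
from h import *
s=bot.observe();print({k:s[k] for k in("position","tool_rot","force","moment","qpos")})
zb=.0055+s["position"][2]-.0504
for c in("top","side"):
    f=grab_frame(c);X=cloud(f)
    try: print(c,blade(f,zb,(.3,.58,-.36,-.15)))
    except Exception as e: print(e)
    b=inb(X,(.45,.55,-.15,-.1)); p=X[b&(abs(X[...,2])<.02)]; print("bench",np.linalg.lstsq(np.c_[p[:,:2],np.ones(len(p))],p[:,2],rcond=None)[0].round(3),p[:,2].mean())
    a=f["pixels"][130:320,230:400,::-1]; cv2.imwrite(f"pics/{c}2.png",cv2.resize(a,None,fx=3,fy=3,interpolation=cv2.INTER_CUBIC))
cv2.imwrite("pics/m2.png",np.hstack([cv2.resize(cv2.imread(f"pics/{c}2.png"),(400,447)) for c in("top","side")]))
E
```

```text
{'position': array([ 0.39208766, -0.24376932,  0.05952891]), 'tool_rot': array([ 3.14140917e+00, -2.31129337e-03,  2.90668714e+00]), 'force': array([ 0.26749093,  0.45947964, -0.61861023]), 'moment': array([0.02118883, 0.05149802, 0.0365182 ]), 'qpos': array([ 0.37786065,  0.59211706,  0.06498268,  2.15390804, -0.0924176 ,
        0.40038244,  1.85292343])}
top ((array([ 496.8, -252.3]), array([44.7, 20.3]), -19.4), np.int64(54), 'slope', array([-0.092,  0.06 ]), 'zmed', np.float64(0.0137))
bench [-0.     0.004  0.001] 0.0004579133844972808
side ((array([ 433.6, -254.6]), array([163.8,  52.7]), -13.6), np.int64(700), 'slope', array([-0.024, -0.078]), 'zmed', np.float64(0.0126))
bench [-0.011 -0.004  0.003] -0.0026675533770584422
```

View pics/m2.png

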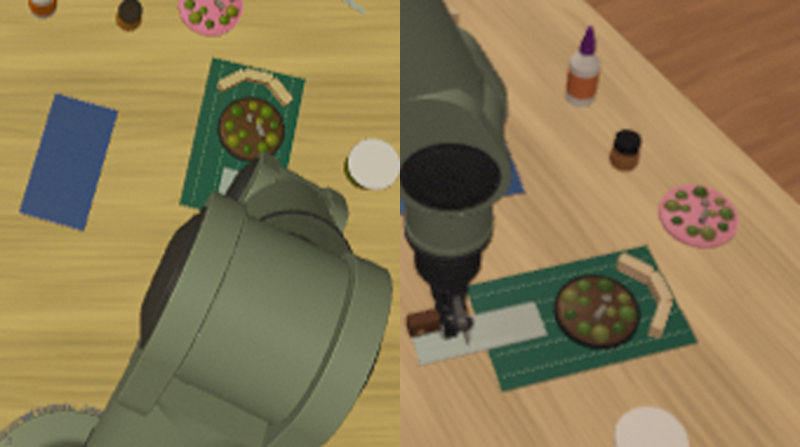

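Both views show the blade on the mat, aligned with the stop and just behind the base (side half: blade tip 545,320; base 597,312). Lower to contact.

Request:
{"fn": "play_rows", "kwargs": {
  "plan": [
    [[0, 0, 0.2], [0, 0, 0], 1],
    [[0, 0, 0.2], [0, 0, 0], 1],
    [[0, 0, 0], [0, 0, 0], 1],
    [[0, 0, 0], [0, 0, 0], 1]
  ]
}}

```text
clock: 9.98
position: [0.3935, -0.2434, 0.0504]
tool_rot: [-3.142, -0.0, 2.908]
force: [-1.0, 0.9, -2.6]
grip_width: 0.0205
finger_force: 107.9
```

Request:
{"fn": "play_rows", "kwargs": {
  "plan": [
    [[0, 0, 0.04], [0, 0, 0], 1],
    [[0, 0, 0], [0, 0, 0], 1]
  ]
}}

```text
clock: 10.22
position: [0.3935, -0.2433, 0.0493]
tool_rot: [-3.142, 0.0, 2.908]
force: [0.4, -0.1, -2.3]
grip_width: 0.0208
finger_force: 107.9
```

Request:
{"fn": "play_rows", "kwargs": {
  "plan": [
    [[0, 0, 0.04], [0, 0, 0], 1],
    [[0, 0, 0], [0, 0, 0], 1]
  ]
}}

```text
clock: 10.48
position: [0.3935, -0.2433, 0.0482]
tool_rot: [-3.142, -0.0, 2.908]
force: [-0.0, 0.5, -2.3]
grip_width: 0.0205
finger_force: 107.9
```

Request:
{"fn": "play_rows", "kwargs": {
  "plan": [
    [[0, 0, 0.03], [0, 0, 0], 1],
    [[0, 0, 0], [0, 0, 0], 1]
  ]
}}

```text
clock: 10.72
position: [0.3935, -0.2434, 0.0478]
tool_rot: [3.142, 0.0, 2.908]
force: [-2.3, 1.8, 5.6]
grip_width: 0.0204
finger_force: 109.0
```

Request:
{"fn": "play_rows", "kwargs": {
  "plan": [
    [[0, 0, 0.03], [0, 0, 0], 1],
    [[0, 0, 0], [0, 0, 0], 1]
  ]
}}

```text
clock: 10.98
position: [0.3935, -0.2433, 0.0477]
tool_rot: [3.141, 0.0, 2.908]
force: [-6.1, 5.1, 29.0]
grip_width: 0.0206
finger_force: 112.6
```

Request:
{"fn": "play_rows", "kwargs": {
  "plan": [
    [[0, 0, -0.022], [0, 0, 0], 1],
    [[-0.3, 0, 0], [0, 0, 0], 1],
    [[-0.4, 0, 0], [0, 0, 0], 1],
    [[-0.4, 0, 0], [0, 0, 0], 1],
    [[-0.4, 0, 0], [0, 0, 0], 1],
    [[-0.4, 0, 0], [0, 0, 0], 1]
  ]
}}

```text
clock: 11.72
position: [0.4395, -0.2545, 0.0477]
tool_rot: [-3.141, -0.001, 2.908]
force: [-7.3, 0.9, 14.3]
grip_width: 0.0201
finger_force: 110.3
```

Request:
{"fn": "play_rows", "kwargs": {
  "plan": [
    [[-0.4, 0, 0], [0, 0, 0], 1],
    [[-0.4, 0, 0], [0, 0, 0], 1],
    [[-0.4, 0, 0], [0, 0, 0], 1],
    [[-0.4, 0, 0], [0, 0, 0], 1]
  ]
}}

```text
clock: 12.22
position: [0.4784, -0.2638, 0.0477]
tool_rot: [-3.141, -0.001, 2.908]
force: [-5.6, 2.2, 11.9]
grip_width: 0.0203
finger_force: 110.3
```

```bash
cat >> h.py <<'E'
def look(n,c="side",b=(180,300,220,380)):
    f=grab_frame(c);a=f["pixels"][b[0]:b[1],b[2]:b[3],::-1]
    cv2.imwrite("pics/"+n,cv2.resize(a,None,fx=4,fy=4,interpolation=cv2.INTER_CUBIC));return f
def basepos(f,box,z=.012):
    X=cloud(f);h=cv2.cvtColor(f["pixels"],cv2.COLOR_RGB2HSV).astype(int)
    m=max((r for r in regions_of("base","side") if (f["pixels"][r["mask"]].mean(0)[0]<110)),key=lambda r:r["p"])["mask"]
    P=plane(f,m,z);return P.min(0).round(4),P.max(0).round(4),((P.min(0)+P.max(0))/2).round(4)
E
python3 - <<'E'
from h import *
f=look("s3.png"); print(basepos(f,None));print(bot.observe()["force"],bot.observe()["position"])
E
```

```text
(array([ 0.5524, -0.3519]), array([ 0.6588, -0.2442]), array([ 0.6056, -0.2981]))
[ 2.86470233 -0.383055    5.65169218] [ 0.47984362 -0.26403024  0.04778444]
```

View pics/s3.png

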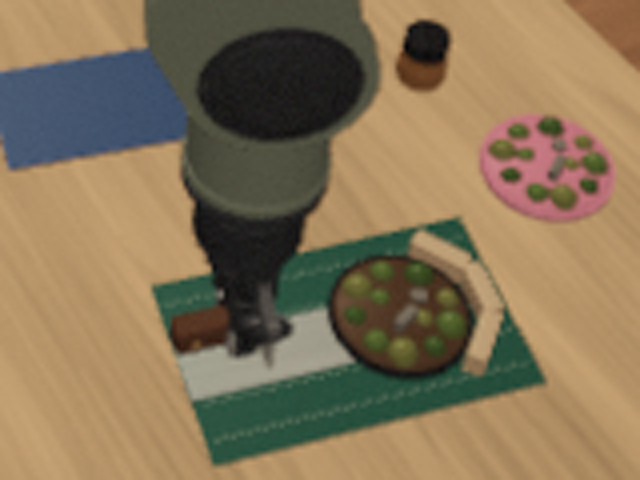

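The base (400,315) has been pushed against the stop and the blade is slipping under. Continue.

Request:
{"fn": "play_rows", "kwargs": {
  "plan": [
    [[-0.4, 0, 0], [0, 0, 0], 1],
    [[-0.4, 0, 0], [0, 0, 0], 1],
    [[-0.4, 0, 0], [0, 0, 0], 1]
  ]
}}

```text
clock: 12.7
position: [0.5076, -0.2708, 0.0478]
tool_rot: [-3.141, -0.001, 2.908]
force: [-5.4, 1.7, 11.1]
grip_width: 0.0205
finger_force: 109.9
```

Request:
{"fn": "play_rows", "kwargs": {
  "plan": [
    [[-0.2, 0, 0], [0, 0, 0], 1],
    [[-0.2, 0, 0], [0, 0, 0], 1],
    [[0, 0, 0], [0, 0, 0], 1]
  ]
}}

```text
clock: 13.08
position: [0.518, -0.2732, 0.0478]
tool_rot: [-3.141, 0.001, 2.908]
force: [0.2, -0.9, 8.2]
grip_width: 0.0205
finger_force: 109.3
```

```bash
python3 - <<'E'
from h import *
f=look("s4.png"); print(basepos(f,None));print(bot.observe()["force"],bot.observe()["position"])
E
```

```text
(array([ 0.5537, -0.3507]), array([ 0.6642, -0.2424]), array([ 0.6089, -0.2965]))
[ 0.27029622 -0.0147022   6.4015087 ] [ 0.51794419 -0.27323005  0.04778362]
```

View pics/s4.png

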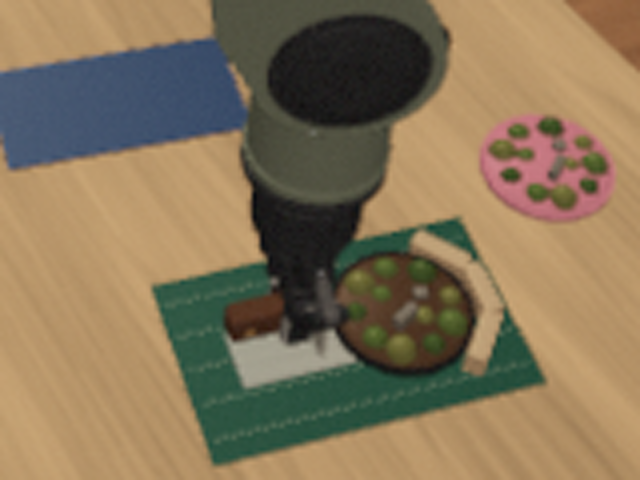

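Request:
{"fn": "play_rows", "kwargs": {
  "plan": [
    [[-0.2, 0, 0], [0, 0, 0], 1],
    [[-0.2, 0, 0], [0, 0, 0], 1],
    [[0, 0, 0], [0, 0, 0], 1]
  ]
}}

```text
clock: 13.55
position: [0.5277, -0.2755, 0.0478]
tool_rot: [-3.141, 0.001, 2.908]
force: [-1.0, -1.2, 7.1]
grip_width: 0.0207
finger_force: 109.3
```

Request:
{"fn": "play_rows", "kwargs": {
  "plan": [
    [[-0.1, 0, 0], [0, 0, 0], 1],
    [[0, 0, 0], [0, 0, 0], 1]
  ]
}}

```text
clock: 13.8
position: [0.5297, -0.276, 0.0478]
tool_rot: [-3.141, 0.0, 2.908]
force: [-4.1, 0.2, 8.7]
grip_width: 0.0206
finger_force: 109.8
```

Request:
{"fn": "play_rows", "kwargs": {
  "plan": [
    [[-0.06, 0, 0], [0, 0, 0], 1],
    [[0, 0, 0], [0, 0, 0], 1]
  ]
}}

```text
clock: 14.05
position: [0.5301, -0.2761, 0.0477]
tool_rot: [-3.142, -0.002, 2.908]
force: [-9.9, 2.9, 15.2]
grip_width: 0.0204
finger_force: 110.8
```

Request:
{"fn": "play_rows", "kwargs": {
  "plan": [
    [[-0.04, 0, 0], [0, 0, 0], 1],
    [[0, 0, 0], [0, 0, 0], 1],
    [[0, 0, 0], [0, 0, 0], 1]
  ]
}}

```text
clock: 14.42
position: [0.5303, -0.2762, 0.0478]
tool_rot: [3.141, -0.003, 2.908]
force: [-15.5, 4.9, 21.1]
grip_width: 0.0209
finger_force: 111.5
```

```bash
python3 - <<'E'
from h import *
f=look("s5.png"); print(basepos(f,None));print(bot.observe()["force"],bot.observe()["position"])
E
```

```text
(array([ 0.553 , -0.3506]), array([ 0.6633, -0.2394]), array([ 0.6082, -0.295 ]))
[-16.15380933   4.80472585  21.52430456] [ 0.53027991 -0.27622552  0.04774705]
```

View pics/s5.png

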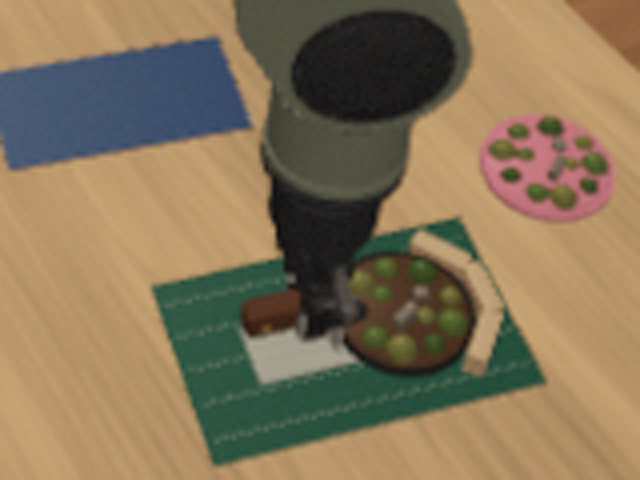

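Base (410,312) is home with its rim at the neck, and the push force has risen to 16 N. I relieve the push and lift.

Request:
{"fn": "play_rows", "kwargs": {
  "plan": [
    [[0.08, 0, 0], [0, 0, 0], 1],
    [[0, 0, -0.1], [0, 0, 0], 1],
    [[0, 0, -0.15], [0, 0, 0], 1],
    [[0, 0, -0.2], [0, -0.1, 0], 1],
    [[0, 0, -0.3], [0, -0.1, 0], 1],
    [[0, 0, -0.3], [0, 0, 0], 1],
    [[0, 0, -0.3], [0, 0, 0], 1],
    [[0, 0, -0.3], [0, 0, 0], 1],
    [[0, 0, -0.2], [0, 0, 0], 1],
    [[0, 0, -0.1], [0, 0, 0], 1],
    [[0, 0, 0], [0, 0, 0], 1]
  ]
}}

```text
clock: 15.9
position: [0.5292, -0.2756, 0.0961]
tool_rot: [-3.142, 0.03, 2.908]
force: [0.3, 0.5, -4.6]
grip_width: 0.0206
finger_force: 107.8
```

```bash
python3 - <<'E'
from h import *
f=look("s6.png"); dz=bot.observe()["position"][2]-.0478;print(dz,basepos(f,None,.0155+dz));print(bot.observe()["force"],bot.observe()["moment"],bot.observe()["position"])
E
```

```text
0.04816091349170532 (array([ 0.5541, -0.3504]), array([ 0.6654, -0.2414]), array([ 0.6098, -0.2959]))
[ 0.46423345 -0.30583701 -4.74019577] [ 0.0927557   0.26587284 -0.01887107] [ 0.52911231 -0.27554829  0.09587075]
```

View pics/s6.png

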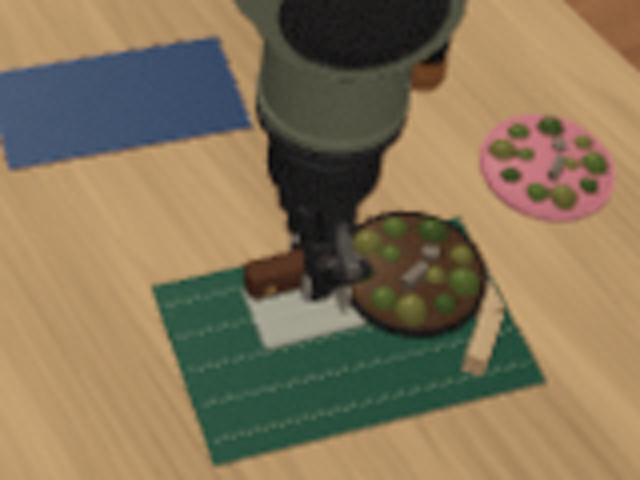

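Request:
{"fn": "play_rows", "kwargs": {
  "plan": [
    [[0, 0, -0.2], [0, 0, 0], 1],
    [[0, 0, -0.4], [0, 0, 0], 1],
    [[0, 0, -0.4], [0, 0, 0], 1],
    [[0, 0, -0.4], [0, 0, -0.1], 1],
    [[0, 0, -0.4], [0, 0, -0.1], 1],
    [[0, 0, -0.2], [0, 0, -0.1], 1],
    [[0, 0, 0], [0, 0, 0], 1],
    [[0.03, 0.2, 0], [0, 0, 0], 1],
    [[0.07, 0.4, 0], [0, 0, 0], 1],
    [[0.1, 0.6, 0], [0, 0, 0], 1],
    [[0.136, 0.8, 0], [0, 0, 0], 1],
    [[0.136, 0.8, 0], [0, 0, 0], 1],
    [[0.136, 0.8, 0], [0, 0, 0], 1],
    [[0.136, 0.8, 0], [0, 0, 0], 1],
    [[0.136, 0.8, 0], [0, 0, 0], 1],
    [[0.136, 0.8, 0], [0, 0, 0], 1],
    [[0.136, 0.8, 0], [0, 0, 0], 1],
    [[0.136, 0.8, 0], [0, 0, 0], 1],
    [[0.1, 0.6, 0], [0, 0, 0], 1],
    [[0.07, 0.4, 0], [0, 0, 0], 1]
  ]
}}

```text
clock: 18.5
position: [0.5322, -0.0561, 0.1447]
tool_rot: [-3.14, 0.03, 2.954]
force: [-0.7, 0.2, -4.5]
grip_width: 0.0206
finger_force: 107.8
```

```bash
cat >> h.py <<'E'
def go(x,y,z,yaw):
    "units in a level tool frame of spatula yaw (tool x=-sx, y=sy, z down)"
    s=bot.observe();p=s["position"];d=np.array([x,y,z])-p;c,n=np.cos(yaw),np.sin(yaw)
    print("units",np.round([-(c*d[0]+n*d[1])/.025,(-n*d[0]+c*d[1])/.025,-d[2]/.025],3),"rz",round(-((yaw+np.pi-s["tool_rot"][2]+np.pi)%(2*np.pi)-np.pi)/.15,3),"pos",p.round(4),s["tool_rot"].round(4),s["force"].round(1))
E
python3 - <<'E'
from h import *
go(.5404,.2672,.145,-.1894)
E
```

```text
units [ 2.1140e+00  1.2762e+01 -1.1000e-02] rz 0.012 pos [ 0.5322 -0.0561  0.1447] [-3.1403  0.0301  2.9541] [-0.7  0.2 -4.5]
```

Request:
{"fn": "play_rows", "kwargs": {
  "plan": [
    [[0.05, 0.3, 0], [0, 0, 0], 1],
    [[0.1, 0.6, 0], [0, 0, 0], 1],
    [[0.132, 0.8, 0], [0, 0, 0], 1],
    [[0.132, 0.8, 0], [0, 0, 0], 1],
    [[0.132, 0.8, 0], [0, 0, 0], 1],
    [[0.132, 0.8, 0], [0, 0, 0], 1],
    [[0.132, 0.8, 0], [0, 0, 0], 1],
    [[0.132, 0.8, 0], [0, 0, 0], 1],
    [[0.132, 0.8, 0], [0, 0, 0], 1],
    [[0.132, 0.8, 0], [0, 0, 0], 1],
    [[0.132, 0.8, 0], [0, 0, 0], 1],
    [[0.132, 0.8, 0], [0, 0, 0], 1],
    [[0.132, 0.8, 0], [0, 0, 0], 1],
    [[0.132, 0.8, 0], [0, 0, 0], 1],
    [[0.132, 0.8, 0], [0, 0, 0], 1],
    [[0.11, 0.7, 0], [0, 0, 0], 1],
    [[0.08, 0.5, 0], [0, 0, 0], 1],
    [[0.05, 0.26, 0], [0, 0, 0], 1],
    [[0, 0, 0], [0, 0, 0], 1],
    [[0, 0, 0], [0, 0, 0], 1]
  ]
}}

```text
clock: 21.0
position: [0.5404, 0.2652, 0.1427]
tool_rot: [-3.14, 0.03, 2.952]
force: [-0.8, -0.3, -4.3]
grip_width: 0.0204
finger_force: 107.9
```

```bash
python3 - <<'E'
from h import *
go(.5404,.2672,.145,-.1894)
z=bot.observe()["position"][2]-.0478+.0155
f=grab_frame("side");print(basepos(f,None,z))
g=grab_frame("top")
for r in regions_of("base","top"):
    P=plane(g,r["mask"],z);print(r["p"],r["mask"].sum(),g["pixels"][r["mask"]].mean(0),P.min(0),P.max(0),(P.min(0)+P.max(0))/2)
a=[cv2.resize(x["pixels"][90:230,130:290,::-1],(400,350),interpolation=cv2.INTER_CUBIC) for x in(g,f)]
cv2.imwrite("pics/m7.png",np.hstack(a))
E
```

```text
units [ 0.014  0.078 -0.092] rz 0.002 pos [0.5404 0.2652 0.1427] [-3.1399  0.03    2.9525] [-0.8 -0.3 -4.3]
(array([0.5648, 0.1884]), array([0.6759, 0.2993]), array([0.6204, 0.2439]))
0.68 533 [162.44840525 112.99812383  94.32645403] [ 0.71266523 -0.26414716] [ 0.80732863 -0.16750533] [ 0.75999693 -0.21582624]
0.56 505 [88.74851485 77.83762376 36.18019802] [0.57046194 0.19608289] [0.67628625 0.27906306] [0.6233741  0.23757298]
```

View pics/m7.png

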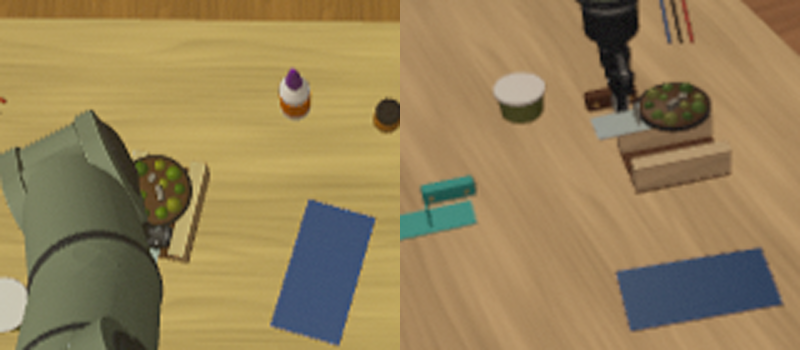

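The base rides on the blade over the rack (side half 675,105). Both cameras suggest going 4 mm further left, so I correct that, level the blade and descend.

Request:
{"fn": "play_rows", "kwargs": {
  "plan": [
    [[0, 0.08, 0], [0, 0.1, 0], 1],
    [[0, 0.08, 0], [0, 0.1, 0], 1],
    [[0, 0, 0.2], [0, 0, 0], 1],
    [[0, 0, 0.4], [0, 0, 0], 1],
    [[0, 0, 0.4], [0, 0, 0], 1],
    [[0, 0, 0.3], [0, 0, 0], 1],
    [[0, 0, 0.1], [0, 0, 0], 1],
    [[0, 0, 0], [0, 0, 0], 1],
    [[0, 0, 0], [0, 0, 0], 1]
  ]
}}

```text
clock: 22.32
position: [0.5411, 0.27, 0.108]
tool_rot: [-3.141, 0.0, 2.953]
force: [-0.5, -0.3, -3.4]
grip_width: 0.0205
finger_force: 107.9
```

```bash
python3 - <<'E'
from h import *
go(.5404,.2690,.079,-.1894)
f=grab_frame("side");z=bot.observe()["position"][2]-.0478+.0155;print(basepos(f,None,z))
X=cloud(f);I=f["pixels"];g=I.astype(int).sum(2)
ra=inb(X,(.5,.74,.13,.36))&(X[...,2]>.043)&(X[...,2]<.056);n,l,s,_=cv2.connectedComponentsWithStats(ra.astype(np.uint8))
for i in range(1,n):
    if s[i,4]>40:print(rect(plane(f,l==i,.05)),s[i,4])
a=cv2.resize(f["pixels"][110:200,180:300,::-1],None,fx=5,fy=5,interpolation=cv2.INTER_CUBIC);cv2.imwrite("pics/s8.png",a)
E
```

```text
units [ 0.022 -0.043  1.159] rz 0.007 pos [0.5411 0.27   0.108 ] [-3.1406e+00  3.0000e-04  2.9532e+00] [-0.5 -0.3 -3.4]
(array([0.5652, 0.1858]), array([0.6685, 0.3034]), array([0.6169, 0.2446]))
(array([610.8, 202.5]), array([149.4,  29. ]), -10.8) 195
```

View pics/s8.png

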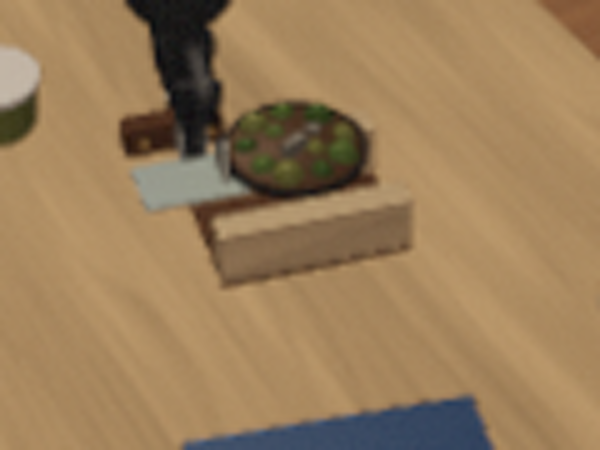

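```bash
python3 - <<'E'
from h import *
c,n=np.cos(-.1894),np.sin(-.1894)
for cam in("side","top"):
    f=grab_frame(cam);X=cloud(f);P=X.reshape(-1,3);I=f["pixels"].reshape(-1,3)
    h=cv2.cvtColor(f["pixels"],cv2.COLOR_RGB2HSV).reshape(-1,3).astype(int)
    d=P[:,:2]-[.62,.252]; U=c*d[:,0]+n*d[:,1];W=-n*d[:,0]+c*d[:,1]
    b=(P[:,2]>.06)&(P[:,2]<.12)&(abs(W)<.09)&(U>-.045)&(U<.09)
    uv=np.c_[U,W][b]; 
    print(cam,"base n",b.sum(),"U",np.percentile(uv[:,0],[1,99]).round(4),"W",np.percentile(uv[:,1],[1,50,99]).round(4), "W extent at mid",np.round(np.percentile(uv[abs(uv[:,0])<.02][:,1],[1,99]),4))
    m=(h[:,1]<60)&(h[:,2]>100)&(P[:,2]>.045)&(P[:,2]<.085)&(abs(W)<.06)&(U>-.15)&(U<-.04)
    if m.sum()>10:print(" blade W",np.percentile(W[m],[1,99]).round(4),"U",np.percentile(U[m],[1,99]).round(4),"z",np.median(P[m,2]).round(4),m.sum())
    r=(P[:,2]>.046)&(P[:,2]<.054)&(h[:,1]<150)&(abs(W)<.1)&(abs(U)<.07)
    for s in(-1,1):
        q=r&(W*s>.025)
        if q.sum()>20:print(" rail",s,np.percentile(W[q],[2,98]).round(4),q.sum())
E
```

```text
side base n 435 U [-0.0435  0.0513] W [-0.0523 -0.0133  0.0497] W extent at mid [-0.0535  0.054 ]
 blade W [-0.0268  0.0255] U [-0.1195 -0.0474] z 0.0594 160
 rail -1 [-0.0594 -0.0332] 100
top base n 429 U [-0.0432  0.0526] W [-0.0489 -0.0137  0.0282] W extent at mid [-0.0502  0.0233]
 rail -1 [-0.0545 -0.0315] 142
```

The base and blade are centred on the rails within 2–3 mm in both cameras. Set down slowly.

Request:
{"fn": "play_rows", "kwargs": {
  "plan": [
    [[0, 0, 0.15], [0, 0, 0], 1],
    [[0, 0, 0.15], [0, 0, 0], 1],
    [[0, 0, 0.07], [0, 0, 0], 1],
    [[0, 0, 0.05], [0, 0, 0], 1],
    [[0, 0, 0.05], [0, 0, 0], 1],
    [[0, 0, 0.05], [0, 0, 0], 1],
    [[0, 0, 0.05], [0, 0, 0], 1],
    [[0, 0, 0.05], [0, 0, 0], 1],
    [[0, 0, 0.05], [0, 0, 0], 1],
    [[0, 0, 0.05], [0, 0, 0], 1],
    [[0, 0, 0.05], [0, 0, 0], 1],
    [[0, 0, 0.05], [0, 0, 0], 1]
  ]
}}

```text
clock: 24.02
position: [0.541, 0.2698, 0.0871]
tool_rot: [-3.14, 0.0, 2.953]
force: [-1.2, -0.7, -2.2]
grip_width: 0.0208
finger_force: 108.2
```

Request:
{"fn": "play_rows", "kwargs": {
  "plan": [
    [[0, 0, 0.1], [0, 0, 0], 1],
    [[0, 0, 0.1], [0, 0, 0], 1],
    [[0, 0, 0.1], [0, 0, 0], 1],
    [[0, 0, 0], [0, 0, 0], 1],
    [[0, 0, 0], [0, 0, 0], 1]
  ]
}}

```text
clock: 24.65
position: [0.541, 0.2698, 0.0797]
tool_rot: [-3.14, -0.0, 2.953]
force: [-1.3, -0.0, -2.5]
grip_width: 0.0205
finger_force: 108.2
```

```bash
python3 - <<'E'
from h import *
go(.5404,.2690,.079,-.1894)
c,n=np.cos(-.1894),np.sin(-.1894)
f=grab_frame("side");P=cloud(f).reshape(-1,3)
d=P[:,:2]-[.62,.252]; U=c*d[:,0]+n*d[:,1];W=-n*d[:,0]+c*d[:,1]
b=(P[:,2]>.056)&(P[:,2]<.12)&(abs(W)<.09)&(U>-.048)&(U<.09)
print(b.sum(),np.percentile(U[b],[1,99]),np.percentile(W[b],[1,99]),np.percentile(P[b,2],[5,50,98]))
k=np.linalg.lstsq(np.c_[U[b],W[b],np.ones(b.sum())],P[b,2],rcond=None)[0];print(k)
a=cv2.resize(f["pixels"][110:200,180:300,::-1],None,fx=5,fy=5,interpolation=cv2.INTER_CUBIC);cv2.imwrite("pics/s9.png",a)
E
```

```text
units [ 0.017 -0.035  0.027] rz 0.007 pos [0.541  0.2698 0.0797] [-3.1402e+00 -1.0000e-04  2.9532e+00] [-1.3 -0.  -2.5]
423 [-0.04676894  0.05281045] [-0.05233585  0.05364125] [0.05755673 0.06382451 0.07410951]
[-0.00211396  0.01081963  0.06424034]
```

View pics/s9.png

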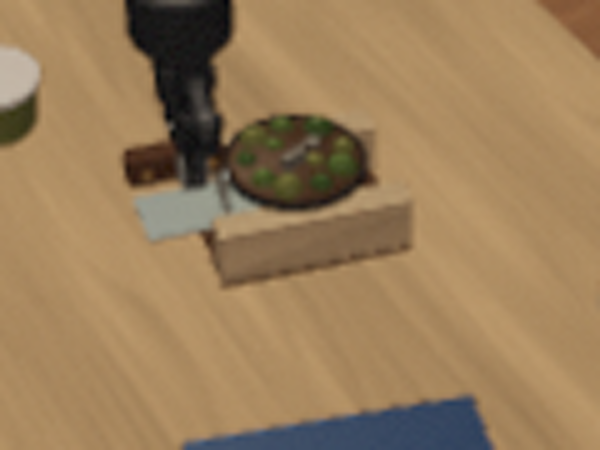

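Weight on the wrist is back to the spatula alone and the base sits level on the rails (298,160). That is my last picture (11 viewed, one over the limit). Drawing the blade out.

Request:
{"fn": "play_rows", "kwargs": {
  "plan": [
    [[0.2, 0, 0], [0, 0, 0], 1],
    [[0.4, 0, 0], [0, 0, 0], 1],
    [[0.5, 0, 0], [0, 0, 0], 1],
    [[0.5, 0, 0], [0, 0, 0], 1],
    [[0.5, 0, 0], [0, 0, 0], 1],
    [[0.5, 0, 0], [0, 0, 0], 1],
    [[0.5, 0, 0], [0, 0, 0], 1],
    [[0.5, 0, 0], [0, 0, 0], 1],
    [[0.5, 0, 0], [0, 0, 0], 1],
    [[0.5, 0, 0], [0, 0, 0], 1],
    [[0.5, 0, 0], [0, 0, 0], 1],
    [[0.3, 0, 0], [0, 0, 0], 1],
    [[0.2, 0, 0], [0, 0, 0], 1],
    [[0, 0, 0], [0, 0, 0], 1],
    [[0, 0, 0], [0, 0, 0], 1],
    [[0, 0, -0.8], [0, 0, 0], 1],
    [[0, 0, -0.8], [0, 0, 0], 1],
    [[0, 0, -0.8], [0, 0, 0], 1],
    [[0, 0, 0], [0, 0, 0], 1]
  ]
}}

```text
clock: 27.08
position: [0.4043, 0.2964, 0.1406]
tool_rot: [3.141, 0.001, 2.953]
force: [0.3, -0.0, -2.0]
grip_width: 0.0203
finger_force: 108.2
```

```bash
python3 - <<'E'
from h import *
go(.4881,.0129,.14,-.268)
f=grab_frame("side");P=cloud(f).reshape(-1,3);c,n=np.cos(-.1894),np.sin(-.1894)
d=P[:,:2]-[.62,.252]; U=c*d[:,0]+n*d[:,1];W=-n*d[:,0]+c*d[:,1]
b=(P[:,2]>.056)&(P[:,2]<.12)&(abs(W)<.07)&(abs(U)<.07)
print(b.sum(),np.percentile(U[b],[1,99]),np.percentile(W[b],[1,99]))
print(np.linalg.lstsq(np.c_[U[b],W[b],np.ones(b.sum())],P[b,2],rcond=None)[0])
E
```

```text
units [ -6.237 -10.048   0.025] rz 0.528 pos [0.4043 0.2964 0.1406] [3.1411e+00 1.4000e-03 2.9528e+00] [ 0.3 -0.  -2. ]
431 [-0.04843102  0.05276531] [-0.05324492  0.05100275]
[0.00631958 0.01837811 0.06428856]
```

Request:
{"fn": "play_rows", "kwargs": {
  "plan": [
    [[0, 0, 0], [0, 0, 0.528], 1],
    [[-0.4455, -0.718, 0], [0, 0, 0], 1],
    [[-0.4455, -0.718, 0], [0, 0, 0], 1],
    [[-0.4455, -0.718, 0], [0, 0, 0], 1],
    [[-0.4455, -0.718, 0], [0, 0, 0], 1],
    [[-0.4455, -0.718, 0], [0, 0, 0], 1],
    [[-0.4455, -0.718, 0], [0, 0, 0], 1],
    [[-0.4455, -0.718, 0], [0, 0, 0], 1],
    [[-0.4455, -0.718, 0], [0, 0, 0], 1],
    [[-0.4455, -0.718, 0], [0, 0, 0], 1],
    [[-0.4455, -0.718, 0], [0, 0, 0], 1],
    [[-0.4455, -0.718, 0], [0, 0, 0], 1],
    [[-0.4455, -0.718, 0], [0, 0, 0], 1],
    [[-0.4455, -0.718, 0], [0, 0, 0], 1],
    [[-0.4455, -0.718, 0], [0, 0, 0], 1],
    [[0, 0, 0], [0, 0, 0], 1],
    [[0, 0, 0.9], [0, 0, 0], 1],
    [[0, 0, 0.9], [0, 0, 0], 1],
    [[0, 0, 0.9], [0, 0, 0], 1],
    [[0, 0, 0.4], [0, 0, 0], 1]
  ]
}}

```text
clock: 29.62
position: [0.4866, 0.0129, 0.0611]
tool_rot: [-3.14, -0.002, 2.875]
force: [-0.1, 0.7, -1.9]
grip_width: 0.0205
finger_force: 108.3
```

Request:
{"fn": "play_rows", "kwargs": {
  "plan": [
    [[0, 0, 0.1], [0, 0, 0], 1],
    [[0, 0, 0.1], [0, 0, 0], 1],
    [[0, 0, 0], [0, 0, 0], 1]
  ]
}}

```text
clock: 30.0
position: [0.4876, 0.0125, 0.0579]
tool_rot: [-3.14, 0.001, 2.874]
force: [0.8, -0.3, -2.3]
grip_width: 0.0206
finger_force: 108.3
```

Request:
{"fn": "play_rows", "kwargs": {
  "plan": [
    [[0, 0, 0.14], [0, 0, 0], 1],
    [[0, 0, 0.12], [0, 0, 0], 1],
    [[0, 0, 0.03], [0, 0, 0], 1],
    [[0, 0, 0], [0, 0, 0], 1]
  ]
}}

```text
clock: 30.5
position: [0.4875, 0.0125, 0.0507]
tool_rot: [-3.141, 0.0, 2.874]
force: [-4.0, 0.6, 15.1]
grip_width: 0.0207
finger_force: 110.9
```

Request:
{"fn": "play_rows", "kwargs": {
  "plan": [
    [[0, 0, 0.03], [0, 0, 0], 1],
    [[0, 0, 0], [0, 0, 0], 1]
  ]
}}

```text
clock: 30.75
position: [0.4875, 0.0125, 0.0507]
tool_rot: [-3.141, 0.0, 2.874]
force: [-9.4, 1.4, 36.7]
grip_width: 0.0205
finger_force: 114.1
```

Request:
{"fn": "play_rows", "kwargs": {
  "plan": [
    [[0, 0, -0.045], [0, 0, 0], 1],
    [[0, 0, 0], [0, 0, 0], -1],
    [[0, 0, 0], [0, 0, 0], -1],
    [[0, 0, 0], [0, 0, 0], -1],
    [[0, 0, 0], [0, 0, 0], -1],
    [[0, 0, 0], [0, 0, 0], -1],
    [[0, 0, 0], [0, 0, 0], -1],
    [[0, 0, 0], [0, 0, 0], -1]
  ]
}}

```text
clock: 31.75
position: [0.4874, 0.0124, 0.0507]
tool_rot: [-3.14, 0.0, 2.874]
force: [0.3, 0.2, -0.7]
grip_width: 0.0851
finger_force: 0.0
```

Request:
{"fn": "play_rows", "kwargs": {
  "plan": [
    [[0, 0, -0.4], [0, 0, 0], -1],
    [[0, 0, -0.8], [0, 0, 0], -1],
    [[0, 0, -0.9], [0, 0, 0], -1],
    [[0, 0, -0.9], [0, 0, 0], -1],
    [[0, 0, -0.9], [0, 0, 0], -1],
    [[0, 0, -0.9], [0, 0, 0], -1],
    [[0.4, 0, -0.9], [0, 0, 0], -1],
    [[0.8, 0, -0.4], [0, 0, 0], -1],
    [[0.8, 0, 0], [0, 0, 0], -1],
    [[0, 0, 0], [0, 0, 0], -1]
  ]
}}

```text
clock: 33.0
position: [0.4384, 0.0261, 0.2039]
tool_rot: [-3.141, 0.0, 2.875]
force: [0.1, -0.1, 0.2]
grip_width: 0.0854
finger_force: 0.0
```

```bash
python3 - <<'E'
from h import *
print(bot.observe()["grip_width"])
f=grab_frame("side");print(blade(f,.0055,(.4,.66,-.1,.1)))
h=cv2.cvtColor(f["pixels"],cv2.COLOR_RGB2HSV).astype(int);X=cloud(f)
print("mat",rect(plane(f,inb(X,(.4,.66,-.1,.1))&(h[...,0]>100)&(h[...,0]<125)&(h[...,1]>90),.003)))
P=X.reshape(-1,3);c,n=np.cos(-.1894),np.sin(-.1894)
d=P[:,:2]-[.62,.252]; U=c*d[:,0]+n*d[:,1];W=-n*d[:,0]+c*d[:,1]
b=(P[:,2]>.056)&(P[:,2]<.12)&(abs(W)<.07)&(abs(U)<.07)
print(b.sum(),np.percentile(U[b],[1,99]),np.percentile(W[b],[1,99]))
E
```

```text
0.08543222242825131
((array([526.7,  -1.1]), array([164.6,  52.7]), -14.5), np.int64(529), 'slope', array([-0.007, -0.031]), 'zmed', np.float64(0.0027))
mat (array([526.5,   0.9]), array([202.8, 103.3]), -15.4)
405 [-0.04567078  0.05312732] [-0.05541726  0.05122814]
```

The spatula lies centred on the mat and the base sits centred on the rack. Handing in.

```bash
python3 -c "
from workcell import bot
print(bot.job_done())"
```

```text
the job is handed in; nothing more can be done
None
```

The job is handed in at about 33 s, with no verdict returned: the base measured level and centred on the rack and the spatula flat on the blue mat, but I viewed 11 pictures against the limit of 10.

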